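Clean and couple the grease nipple of a valve

ROBOT

A 6-joint arm with a two-finger parallel gripper is mounted at the origin on the work surface. World frame = base frame: x ahead of the robot, y to its left, z up, the work surface at z = 0. Lengths are in m, angles in rad, forces in N, time in s.
With the tool pointing down it reaches from about 0.3 to 0.775 m from the base axis. Payload 14.6 kg.
Tool frame: the origin (TCP) lies between the finger pads; the fingertips stand 19 mm ahead of it and the grasp point (between the pads) is the TCP; z points along the fingers, y is the direction in which the jaws open and shut (so a half turn about z gives the same grasp; the last joint's range is limited). The gripper opens to 94 mm and grips with 3 to 60 N. Pads are 16 mm wide; open, the fingers measure 119 mm over their backs; the gripper's body (75 mm by 177 mm) begins 78 mm behind the grasp point.
Start: joints at [1.149, 0.3, 1.521, -0, 1.321, -0.067], TCP at [0.191, 0.516, 0.224] pointing down, gripper open.
Joint ranges: [-3.03, 3.03], [-0.79, 2.21], [0.23, 2.52], [-1.04, 4.18], [0, 3.07], [-2.55, 2.55]. Speed limits (rad/s): [2.22, 2.22, 2.57, 3.14, 3.14, 3.14].

INTERFACE

Orientations are given as [roll, pitch, yaw] about the fixed x, y, z axes, in that order (R = Rz(yaw) Ry(pitch) Rx(roll)).
In Python, from station import telemetry, vision, ctrl gives the robot as it stands. The module is installed in compiled form; this text tells all that it offers.
- The arm moves only by the shell command python3 -m creep 'ROWS' [FORCE]. ROWS is JSON, a list of rows, each a list of 3 entries, a list of its own where there are three numbers: the shift along the tool's x, y, z in units of 50 mm (1.0 is 50 mm), then the turn about the tool's z in units of 8 degrees (1.0 is 8 degrees), then the opening, from 0 (shut) to 1 (fully open). In form: [[[tx, ty, tz], twist, gripper], ...]. A call has 1 to 12 rows; each row is the pose to reach, as a shift and turn from the pose commanded when the call began, along the tool's axes at that moment; what a row does not reach only later rows make up. A row lasts 1/10 s, in which the tool goes at most 50 mm and 8.59 degrees, less where a joint would pass 70% of its speed; a pose out of reach is approached as far as the arm can. A call with a gripper value outside its range is refused whole. The fingers move at their own pace and stop on an object; FORCE is the grip in N (left out, the last holds). Time passes only in rows, so rows that repeat a pose let the fingers close. It gives the time, the measured TCP pose, the force and the opening at its end, in the units of the state.
- telemetry.get_obs(): the state, without advancing time (a new reading comes with each control period).
- vision.camera(name): name is "scene" or "side" or "wrist"; returns a dict with "img" (420x560x3 uint8, red, green, blue), "depth" (420x560 float32, m along the optical axis (not along the pixel's ray), 0 where there is no reading), "vertical_fov" (degrees; the focal length in pixels is half the picture's height over the tangent of half this angle, whatever the lens; pixels are square), "cx", "cy" (the principal point, pixels), "extrinsics" (4x4, takes a point from camera to world coordinates); the wrist camera has in their place "hand_eye" (4x4, takes a point from camera to tool coordinates, whose origin is the TCP and whose axes are the flange's). Camera axes: x right, y down, z forward; pixel columns grow to the right and rows downward; lengths in m; the calibration is good to about 2 mm. A picture is of the moment at which its call begins: read the wrist's pose just before it.
- ctrl.hand_in(): hands the job in, once; it reports no verdict.
The state is a dict: "time_s": time; "qpos": joint angles; "joint_vel": joint speeds; "tau": joint torques, N m; "ee_pos": TCP position; "eef_rot": TCP orientation; "force": force on the tool from outside, world axes, zero at the start; "moment": the same for the moment, N m; "grip_width": finger opening in m.
Only numpy, scipy, OpenCV 4.12 (cv2) and the standard library are available. Lean on these libraries where they do the work, as an engineer would, in place of code of your own. Each camera call takes 0.05 s, during which the arm holds its last target.

TASK

Press the red nozzle cap of the cleaner canister fully down and let it spring back up. Then take the grease coupler, push it squarely onto the tilted nipple of the valve until it snaps on, and keep pushing so that the sprung copper sleeve below it is pressed most of the way in. Finish like that, still gripping the coupler and holding it down against the spring; leave the other fittings on the bench where they are.

Things in the scene. Friction and masses are not known exactly. Their poses are not given: they have to be found in the camera images.
- cap_top (a point): Centre of the flat top of the red round nozzle cap (34 mm across, 18 mm tall, small brass nozzle on its side), about 130 mm above the bench, on the galvanized cleaner canister with a blue band (60 mm across, fixed to the bench) that stands 150 to 175 mm to the left (+y) of the valve. The cap is pushed straight down.
- cap (a joint): How far the nozzle cap is pressed down, m: 0 up, 0.007 fully down (stop); its spring takes about 2 N to start and 6 N at the stop, and it comes back up by itself.
- nipple_base (a point): Foot of the tilted grease nipple, on its axis, 86 mm above the bench, at the brass boss of the valve held in a dark iron block (120 x 100 mm, fixed to the bench). Its z axis points along the nipple, away from the valve, 25 degrees off vertical, leaning towards the robot. A sprung copper sleeve (39 mm across) surrounds the stem, its upper rim 16 mm along z from this point.
- nipple_tip (a point): Tip of the nipple, 44 mm along z from nipple_base; same axes. The steel stem is 22 mm in diameter up to 36 mm from nipple_base, then a cone narrows to 10 mm at this tip. Four sprung brass latch balls bulge to 31 mm across at 29 mm from nipple_base.
- sleeve (a joint): How far the copper sleeve is pushed down along the nipple, m: 0 free (rim at 16 mm), 0.010 at its stop (rim at 6 mm). Spring: about 3 N to start, 10 N at the stop. The coupler's rim pushes it once the coupler has snapped on; the coupler's own weight does not press it in.
- coupler_grip (a point): Grip centre of the loose grease coupler, on its axis, 73 mm above its mouth. The coupler (about 0.25 kg, 100 mm long, the same all round) stands upright on its mouth in one of three places to the right of the valve (union and bushing in the others): steel skirt 44 mm across from 0 to 46 mm, above it a round red grip 26 mm across from 46 to 100 mm. z points from mouth to grip end.
- coupler_mouth (a point): Centre of the coupler's mouth, in the plane of its lower rim; axes as coupler_grip. A 26 mm hole in a lip 6 mm thick; behind it the skirt is 34 mm wide inside, to 41 mm deep. Distances of this point from nipple_base along the nipple: 33 mm, the latch balls resist (about 8 N); from 24 mm they pull the lip in, 17 mm snapped on; 16 mm, the rim meets the sleeve; 6 mm, sleeve at its stop.
- union_centre (a point): Centre of the galvanized union, a bystander: 56 mm across, 50 mm tall, standing loose on the bench.
- bushing_centre (a point): Centre of the dark iron bushing, a bystander: 48 mm across, 32 mm tall, standing loose on the bench.
- gate_valve_centre (a point): Centre of the bore of the loose brass gate valve with a red wheel, a bystander beyond the valve block: 76 mm long, 92 mm tall; this point is 25 mm above the bench.
- porcelain_handle_centre (a point): Centre of the white porcelain cross handle, a bystander: 84 mm across, 45 mm tall, lying loose at the far right.
- paste_jar: Amber jar of paste, a bystander beyond the canister at the far left: 64 mm across, 70 mm tall; origin at the centre of its underside.

How it is judged:
By the outcome, as a careful person would: the job done as asked, in the order asked, and still so for the second after the job is handed in, while the arm keeps its last pose, push and grip.
It also fails if it takes over 51 s, if anything falls off the work surface, if the arm or the gripper's body presses on something with over 40 N, if the wrist force passes 120 N, or if a joint passes its speed limit or range.

## Working session

There is one attempt and no reset: what is moved stays moved. The work goes in short steps, Python scripts to look and compute and a shell command to move; the robot and the scene stay as the last step left them, time stands still between calls to the robot, and variables do not carry over. Pictures are saved under pics/ and viewed, and the job is handed in when it is done.

```bash
mkdir -p pics; cat > h.py <<'E'
import numpy as np, cv2
from station import telemetry, vision, ctrl
def K(c):
    h,w=c['img'].shape[:2]; f=h/2/np.tan(np.radians(c['vertical_fov'])/2); return f,c['cx'],c['cy']
def snap(name,tag):
    o=telemetry.get_obs(); c=vision.camera(name)
    cv2.imwrite(f'pics/{tag}.png',c['img'][:,:,::-1])
    np.savez(f'pics/{tag}.npz',**c,ee=o['ee_pos'],rot=o['eef_rot'])
    return c,o
E
python3 - <<'E'
from h import *
for n in ['scene','side','wrist']:
    c,o=snap(n,n+'0'); print(n,c['vertical_fov'],c['cx'],c['cy'],np.round(c.get('extrinsics',c.get('hand_eye')),3).tolist())
print(o)
E
```

```text
scene 56.19943539787014 278.6107488966781 214.21536837354398 [[0.524, 0.647, -0.553, 1.032], [0.852, -0.403, 0.334, -0.314], [-0.007, -0.647, -0.763, 0.708], [0.0, 0.0, 0.0, 1.0]]
side 54.31292964866848 280.1414489852339 214.84152374753253 [[-0.85, -0.392, 0.351, 0.333], [-0.526, 0.618, -0.585, 0.433], [0.013, -0.682, -0.732, 0.695], [0.0, 0.0, 0.0, 1.0]]
wrist 59.67418784592389 282.13049921060644 206.6349557779448 [[0.0, -0.961, -0.276, 0.081], [1.0, 0.0, -0.0, -0.0], [0.001, -0.276, 0.961, -0.159], [0.0, 0.0, 0.0, 1.0]]
{'time_s': 0.1, 'qpos': array([ 1.14938061e+00,  3.00420195e-01,  1.52148130e+00, -1.20427946e-06,
        1.32067975e+00, -6.65930021e-02]), 'joint_vel': array([-1.48130943e-04, -2.09289623e-03, -7.92811278e-04, -4.78367831e-05,
        7.22258795e-04,  7.38735557e-05]), 'tau': array([ 9.70802503e-04, -5.32635784e+01, -3.53286624e+01,  7.09152664e-02,
        2.34829268e-02, -1.92022654e-06]), 'ee_pos': array([0.19100226, 0.51556024, 0.22395645]), 'eef_rot': array([-3.14060617e+00, -6.46208777e-05,  2.78677021e+00]), 'force': array([-0.15921146, -0.80976674, -0.81368559]), 'moment': array([ 0.04157157,  0.04377972, -0.02576139]), 'grip_width': 0.09392658294426805}
```

View pics/scene0.png

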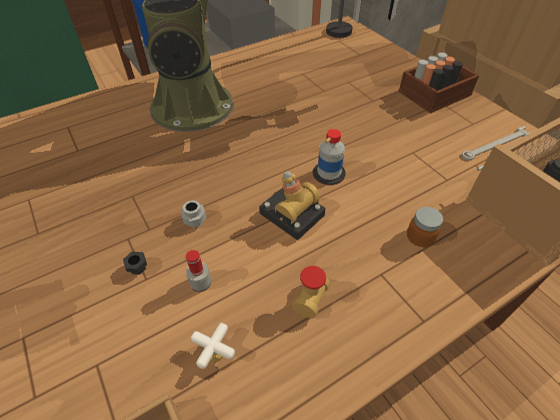

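View pics/side0.png

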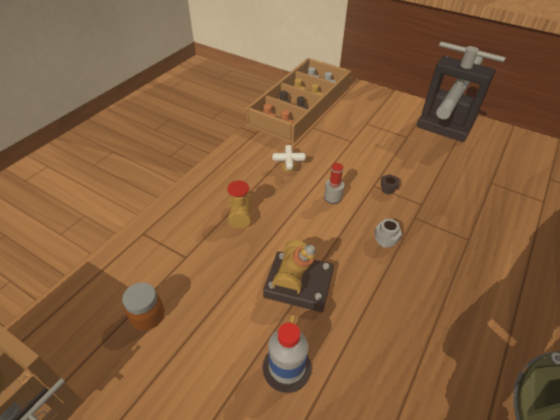

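View pics/wrist0.png

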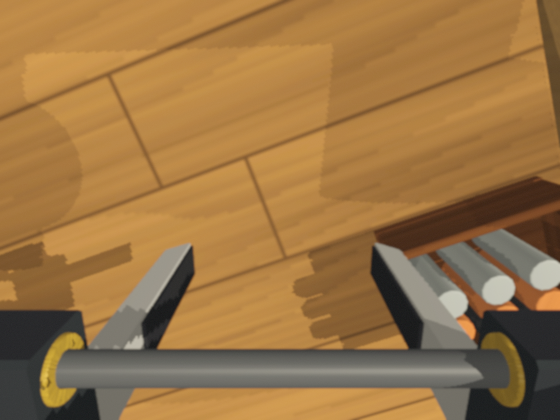

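The scene view shows the canister cap at about (334,137), the valve block at (292,208) and the coupler at (197,272). The union, bushing, gate valve, cross handle and jar stand around them. I'll measure the cap, coupler and nipple from depth and colour.

```bash
cat >> h.py <<'E'
def load(tag): return dict(np.load(f'pics/{tag}.npz'))
def tool_T(c):
    from scipy.spatial.transform import Rotation as R
    T=np.eye(4);T[:3,:3]=R.from_euler('xyz',c['rot']).as_matrix();T[:3,3]=c['ee'];return T
def ext(c): return c['extrinsics'] if 'extrinsics' in c else tool_T(c)@c['hand_eye']
def cloud(c):
    f,cx,cy=K(c);h,w=c['depth'].shape;v,u=np.mgrid[:h,:w];d=c['depth']
    P=np.stack([(u-cx)/f*d,(v-cy)/f*d,d],-1);T=ext(c);return P@T[:3,:3].T+T[:3,3]
def ray(c,u,v):
    f,cx,cy=K(c);T=ext(c);return T[:3,3],T[:3,:3]@np.array([(u-cx)/f,(v-cy)/f,1])
def onz(c,u,v,z):
    o,d=ray(c,u,v);return o+d*(z-o[2])/d[2]
def redmask(im):
    hsv=cv2.cvtColor(im,cv2.COLOR_RGB2HSV);H,S,V=cv2.split(hsv)
    return ((H<5)|(H>172))&(S>190)&(V>80)
E
python3 - <<'E'
from h import *
for t in ['scene0','side0']:
    c=load(t);P=cloud(c);m=redmask(c['img']).astype(np.uint8)
    n,l,s,ce=cv2.connectedComponentsWithStats(m)
    for i in range(1,n):
        if s[i,4]<25: continue
        q=P[l==i];zt=np.percentile(q[:,2],97);top=q[q[:,2]>zt-.005]
        print(t,s[i].tolist(),'ztop',zt.round(4),'top mean',top.mean(0).round(4),'mid',((top.max(0)+top.min(0))/2).round(4),len(top))
    im=c['img'][:,:,::-1]
    a=im[110:320,170:380] if t=='scene0' else im[150:360,220:430]
    cv2.imwrite(f'pics/{t}_z.png',cv2.resize(a,None,fx=2.8,fy=2.8,interpolation=cv2.INTER_CUBIC))
E
```

```text
scene0 [327, 130, 14, 13, 105] ztop 0.1318 top mean [0.4718 0.1759 0.1298] mid [0.4706 0.1762 0.1294] 73
scene0 [187, 251, 12, 11, 34] ztop 0.101 top mean [ 0.596  -0.2363  0.1001] mid [ 0.5937 -0.2367  0.0996] 34
scene0 [189, 260, 14, 13, 98] ztop 0.0897 top mean [ 0.6016 -0.2394  0.0876] mid [ 0.6004 -0.2391  0.088 ] 18
scene0 [301, 266, 17, 11, 37] ztop 0.0936 top mean [ 0.7285 -0.0678  0.0921] mid [ 0.7308 -0.0675  0.0921] 37
scene0 [312, 280, 13, 9, 33] ztop 0.0938 top mean [ 0.7626 -0.0706  0.0917] mid [ 0.7622 -0.0697  0.0913] 31
side0 [333, 164, 9, 6, 45] ztop 0.1036 top mean [ 0.5883 -0.2341  0.1017] mid [ 0.5887 -0.2345  0.102 ] 45
side0 [332, 173, 8, 10, 61] ztop 0.0862 top mean [ 0.5859 -0.227   0.0837] mid [ 0.5875 -0.2275  0.0839] 14
side0 [228, 181, 20, 15, 238] ztop 0.0951 top mean [ 0.7377 -0.0632  0.0959] mid [0.5474 0.1727 0.3926] 232
side0 [279, 323, 21, 24, 388] ztop 0.1332 top mean [0.4662 0.1812 0.1346] mid [0.4083 0.2981 0.4115] 343
```

View pics/scene0_z.png

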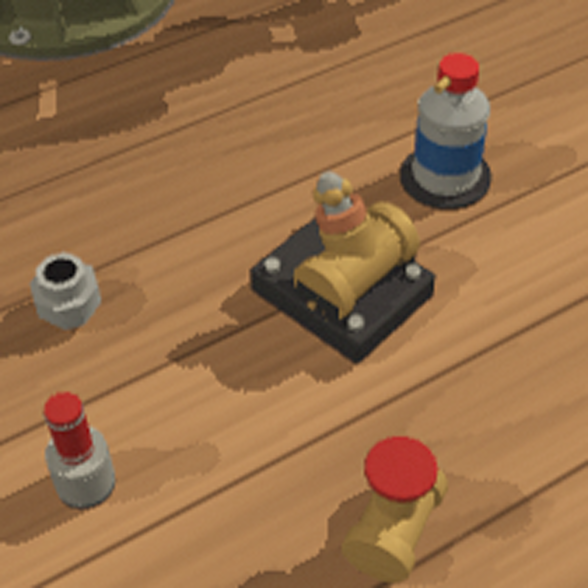

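View pics/side0_z.png

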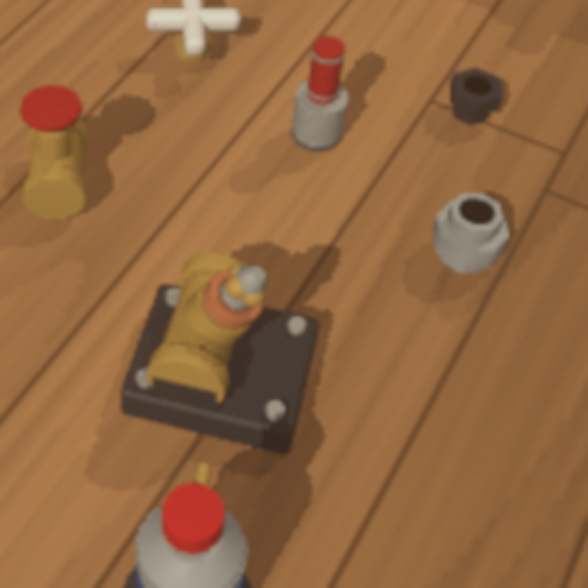

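The close-ups show the nipple tip at about (289,174) in scene and (311,247) in side. Each move can only shift the tool or twist it about its own z, so the tool stays vertical. The coupler will therefore have to pivot 25° between the pads. I'll triangulate next.

```bash
python3 - <<'E'
from h import *
a=load('scene0');b=load('side0')
def tri(p,q):
    o1,d1=ray(a,*p);o2,d2=ray(b,*q);A=np.stack([d1,-d2],1);s=np.linalg.lstsq(A,o2-o1,rcond=None)[0]
    x=o1+s[0]*d1;y=o2+s[1]*d2;return ((x+y)/2).round(4),np.linalg.norm(x-y).round(4)
print('tip',tri((288.9,174.3),(311,247)))
print(onz(a,288.9,174.3,.124)[:2],onz(b,311,247,.124)[:2])
# cap and coupler top centres by red mask, top ellipses from crop
print('cap',tri((333.8,134.5),(288.9,333)), 'coup',tri((193,255),(336.8,166.5)))
# orange sleeve points, depth
for c,box in((a,(170,200,275,310)),(b,(235,275,285,325))):
    P=cloud(c);hsv=cv2.cvtColor(c['img'],cv2.COLOR_RGB2HSV);r0,r1,c0,c1=box
    m=np.zeros(P.shape[:2],bool);m[r0:r1,c0:c1]=1
    m2=m&(hsv[...,0]<12)&(hsv[...,1]>110)&(P[...,2]>.085);q=P[m2];print('sleeve',len(q),q.mean(0).round(4))
    m2=m&(hsv[...,1]<70)&(P[...,2]>.105);q=P[m2];print('steel',len(q),q.mean(0).round(4),q[:,2].max().round(4))
    # block top plane z
    q=P[(abs(P[...,0]-.5)<.12)&(abs(P[...,1])<.12)&(hsv[...,2]<75)&(P[...,2]>.02)&(P[...,2]<.06)]
    if len(q): 
        r=cv2.minAreaRect(q[:,:2].astype(np.float32)*1000);print('block',len(q),r,np.median(q[:,2]))
E
```

```text
tip (array([0.5219, 0.0169, 0.124 ]), np.float64(0.007))
[0.52512094 0.01872903] [0.51967816 0.01398614]
cap (array([0.4688, 0.1779, 0.1258]), np.float64(0.0024)) coup (array([ 0.5901, -0.2359,  0.0993]), np.float64(0.0017))
sleeve 126 [0.5424 0.0148 0.1015]
steel 64 [0.528  0.0155 0.1192] 0.1284
block 946 ((538.3530883789062, 18.841110229492188), (118.85363006591797, 99.25595092773438), 16.584775924682617) 0.029846768456658457
sleeve 144 [0.5286 0.0344 0.1054]
steel 80 [0.5198 0.0213 0.1235] 0.1311
block 1224 ((532.9558715820312, 22.67538833618164), (115.27047729492188, 97.96627807617188), 16.278348922729492) 0.03162829748493057
```

```bash
python3 -m creep '[[[-7.56,-4.4,0.6],-4.5,0],[[-7.56,-4.4,0.6],-4.5,0],[[-7.56,-4.4,0.6],-4.5,0],[[-7.56,-4.4,0.6],-4.5,0],[[-7.56,-4.4,0.6],-4.5,0],[[-7.56,-4.4,0.6],-4.5,0],[[-7.56,-4.4,0.6],-4.5,0],[[-7.56,-4.4,0.6],-4.5,0],[[-7.56,-4.4,0.6],-4.5,0],[[-7.56,-4.4,0.6],-4.5,0],[[-7.56,-4.4,0.6],-4.5,0],[[-7.56,-4.4,0.6],-4.5,0]]' 10
python3 - <<'E'
from h import *
c,o=snap('wrist','w1');print(o['ee_pos'],o['eef_rot'],o['time_s'],o['force'],o['grip_width'])
E
```

```text
time_s: 1.35
ee_pos: [0.4685, 0.1789, 0.1944]
eef_rot: [3.141, -0.0, -2.868]
force: [-0.3, 0.4, 0.2]
grip_width: 0.0017
[0.46851996 0.17888692 0.19440532] [ 3.14138729e+00 -3.05044154e-04 -2.86760718e+00] 1.35 [-0.33244012  0.36786096  0.17240237] 0.0017421333274843485
```

View pics/w1.png

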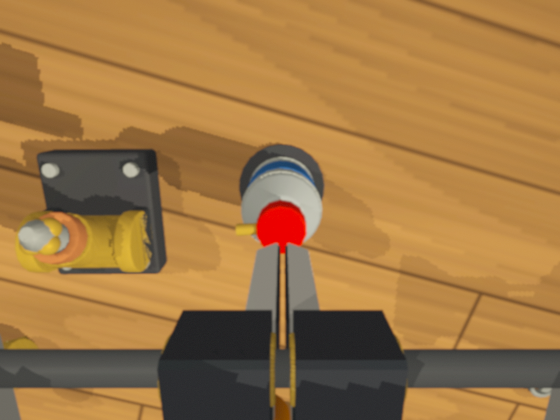

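The cap is the red disc centred at (281,226), just ahead of the closed fingertips. The valve block is square to this view, at left.

```bash
python3 - <<'E'
from h import *
c=load('w1');m=redmask(c['img']);v,u=np.nonzero(m);k=(v>190)&(v<260)&(abs(u-281)<40);u=u[k];v=v[k]
print(u.min(),u.max(),v.min(),v.max(),len(u))
cnt=max(cv2.findContours(m.astype(np.uint8),cv2.RETR_EXTERNAL,cv2.CHAIN_APPROX_NONE)[0],key=len)[:,0]
top=cnt[cnt[:,1]<232]
A=np.c_[2*top,np.ones(len(top))];s=np.linalg.lstsq(A,(top**2).sum(1),rcond=None)[0];r=np.sqrt(s[2]+s[0]**2+s[1]**2)
p=onz(c,s[0],s[1],.130);print(s[:2],r,p, 'mm r',np.linalg.norm(onz(c,s[0]+r,s[1],.13)-p))
P=cloud(c);q=P[m];q=q[(abs(q[:,1]-.18)<.05)];print(np.percentile(q[:,2],[5,50,95]))
T=tool_T(c);print('tool delta',T[:3,:3].T@(p-T[:3,3]))
E
```

```text
257 304 201 252 1794
[280.71108767 224.99032009] 23.33735608062176 [0.4642804  0.17691091 0.13      ] mm r 0.015044237361142406
[0.12410263 0.12871969 0.12992609]
tool delta [ 0.00459643 -0.00076843  0.06440657]
```

```bash
python3 -m creep '[[[0.06,-0.01,0.4],0,0],[[0.06,-0.01,0.8],0,0],[[0.06,-0.01,0.92],0,0],[[0.06,-0.01,0.98],0,0],[[0.06,-0.01,1.0],0,0],[[0.06,-0.01,1.0],0,0]]'
```

```text
time_s: 2.0
ee_pos: [0.4665, 0.1773, 0.1453]
eef_rot: [3.141, 0.001, -2.868]
force: [-1.3, 2.0, 4.3]
grip_width: 0.0006
```

```bash
python3 -m creep '[[[0,0,0.04],0,0],[[0,0,0.06],0,0],[[0,0,0.08],0,0],[[0,0,0.08],0,0]]'; python3 -m creep '[[[0,0,0.02],0,0],[[0,0,0.02],0,0],[[0,0,0.02],0,0]]'
```

```text
time_s: 2.4
ee_pos: [0.4668, 0.1772, 0.142]
eef_rot: [3.141, 0.002, -2.868]
force: [-7.2, 2.1, 17.8]
grip_width: 0.0004
time_s: 2.7
ee_pos: [0.4669, 0.1772, 0.1419]
eef_rot: [3.141, 0.003, -2.868]
force: [-11.5, 1.1, 28.2]
grip_width: 0.0005
```

```bash
python3 -m creep '[[[0,0,-0.6],0,0],[[0,0,-1.2],0,0],[[0.26,-3.36,-1.76],0,0.5],[[0.26,-3.36,-1.76],0,0.5],[[0.26,-3.36,-1.76],0,0.5],[[0.26,-3.36,-1.76],0,1],[[0.26,-3.36,-1.76],0,1],[[0.26,-3.36,-1.76],0,1],[[0.26,-3.36,-1.76],0,1]]'
python3 - <<'E'
from h import *
c,o=snap('wrist','w2');print(o['ee_pos'],o['eef_rot'],o['time_s'],o['force'],o['grip_width'])
c,o=snap('side','s2');P=cloud(c);m=redmask(c['img']);q=P[m];q=q[abs(q[:,1]-.18)<.03];print('cap z',np.percentile(q[:,2],[50,90,97]),len(q))
c=load('side0');P=cloud(c);m=redmask(c['img']);q=P[m];q=q[abs(q[:,1]-.18)<.03];print('cap z',np.percentile(q[:,2],[50,90,97]),len(q))
E
```

```text
time_s: 3.6
ee_pos: [0.499, 0.0125, 0.2271]
eef_rot: [3.141, -0.0, -2.867]
force: [-0.5, 0.2, -0.5]
grip_width: 0.0528
[0.4989897  0.0125489  0.22714246] [ 3.14145416e+00 -3.93364346e-04 -2.86706486e+00] 3.6 [-0.47504525  0.20324112 -0.45502462] 0.05281171350816551
cap z [0.13137924 0.13269718 0.13318992] 383
cap z [0.13117766 0.13259706 0.13319532] 386
```

View pics/w2.png

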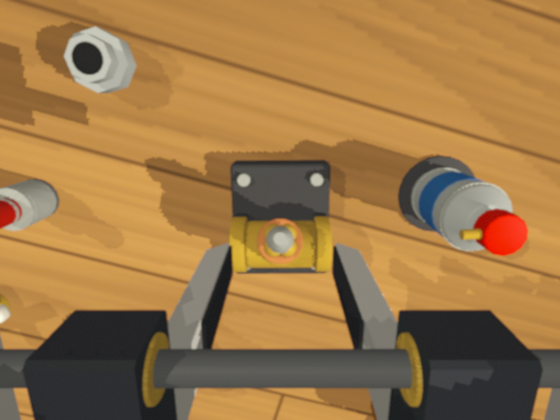

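The cap is back at its original height. The nipple is seen almost end-on at (280,240), with the tip and copper ring concentric, so it leans along tool x. Now I'll refine that.

```bash
python3 - <<'E'
from h import *
c=load('w2');im=c['img'];a=im[205:280,225:340,::-1];cv2.imwrite('pics/w2z.png',cv2.resize(a,None,fx=6,fy=6,interpolation=cv2.INTER_CUBIC))
P=cloud(c);hsv=cv2.cvtColor(im,cv2.COLOR_RGB2HSV)
sub=(slice(205,280),slice(225,340))
m=np.zeros(P.shape[:2],bool);m[sub]=1
cop=m&(hsv[...,0]<10)&(hsv[...,1]>90)&(hsv[...,2]>90)
v,u=np.nonzero(cop);k=(abs(u-280)<35)&(abs(v-240)<35);u=u[k];v=v[k]
print(len(u),cv2.minEnclosingCircle(np.c_[u,v].astype(np.float32)))
q=P[v,u];print('cop z',np.percentile(q[:,2],[5,50,95]),q.mean(0))
# plane fit of rim
top=q[q[:,2]>.094];ctr=top.mean(0);n=np.linalg.svd(top-ctr)[2][2];n*=np.sign(n[2]);print('plane n',n,'tilt',np.degrees(np.arccos(n[2])),'dir',np.degrees(np.arctan2(n[1],n[0])))
st=m&(hsv[...,1]<50)&(P[...,2]>.11);vv,uu=np.nonzero(st);k=(abs(uu-280)<25);print('steel',len(uu),uu[k].mean(),vv[k].mean(),P[st].mean(0),P[st][:,2].max())
print(np.degrees(-2.867))
E
```

```text
1 ((289.0, 219.0), 9.999999747378752e-05)
cop z [0.02907008 0.02907008 0.02907008] [0.53026003 0.02897226 0.02907008]
plane n [0. 0. 1.] tilt 0.0 dir 0.0
steel 862 279.59026369168356 239.16430020283977 [0.50748732 0.01391556 0.16711519] 0.3863597730955186
-164.26699986400703<stdin>:11: RuntimeWarning: Mean of empty slice.
  ret = um.true_divide(
```

View pics/w2z.png

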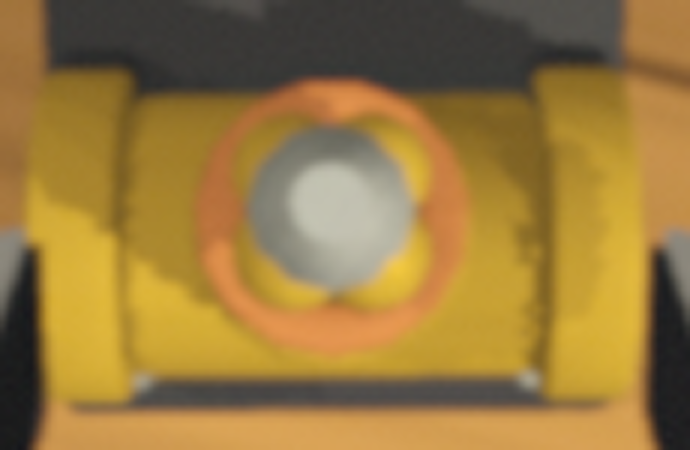

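The tip disc is at about (280.3,238.8) and the ring centre at (280.4,240.9).

```bash
python3 - <<'E'
from h import *
c=load('w2')
t=onz(c,280.3,238.8,.1259);r=onz(c,280.4,240.9,.1005);print(t,r)
d=t-r;print('tilt',np.degrees(np.arctan2(np.hypot(d[0],d[1]),d[2])),'dir',np.degrees(np.arctan2(d[1],d[0])))
for dr in (-164,-170,-158):
    a=np.radians(dr);ax=np.r_[np.sin(np.radians(25))*np.cos(a),np.sin(np.radians(25))*np.sin(a),np.cos(np.radians(25))]
    b1=t-.044*ax;b2=r-.016*ax;print(dr,b1.round(4),b2.round(4))
for tag,p,q in(('scene0',(288.9,174.3),None),('side0',(311,247),None)):
    print(tag,onz(load(tag),*p,.1259))
E
```

```text
[0.51762458 0.01655858 0.1259    ] [0.52882126 0.01968323 0.1005    ]
tilt 24.591555882536035 dir -164.40720919477258
-164 [0.5355 0.0217 0.086 ] [0.5353 0.0215 0.086 ]
-170 [0.5359 0.0198 0.086 ] [0.5355 0.0209 0.086 ]
-158 [0.5349 0.0235 0.086 ] [0.5351 0.0222 0.086 ]
scene0 [0.52677073 0.01764532 0.1259    ]
side0 [0.51905804 0.01538116 0.1259    ]
```

```bash
python3 -m creep '[[[-0.43,-5.27,0.54],0,1],[[-0.43,-5.27,0.54],0,1],[[-0.43,-5.27,0.54],0,1],[[-0.43,-5.27,0.54],0,1],[[-0.43,-5.27,0.54],0,1],[[-0.43,-5.27,0.54],0,1],[[-0.43,-5.27,0.54],0,1],[[-0.43,-5.27,0.54],0,1]]'
python3 - <<'E'
from h import *
c,o=snap('wrist','w3');print(o['ee_pos'],o['eef_rot'],o['time_s'],o['force'],o['grip_width'],o['qpos'])
m=redmask(c['img']).astype(np.uint8);n,l,s,ce=cv2.connectedComponentsWithStats(m);P=cloud(c)
for i in range(1,n):
    if s[i,4]>60:
        q=P[l==i];z=np.percentile(q[:,2],95);t=q[q[:,2]>z-.004];print(s[i],z,t.mean(0),(t.max(0)+t.min(0))/2)
E
```

```text
time_s: 4.5
ee_pos: [0.5911, -0.2351, 0.2001]
eef_rot: [3.141, -0.0, -2.867]
force: [0.2, -0.0, 0.2]
grip_width: 0.094
[ 0.59109594 -0.2351471   0.200131  ] [ 3.14100743e+00 -4.60847287e-04 -2.86730028e+00] 4.5 [ 0.24878059 -0.04525801  0.15924651] 0.0939724470536518 [-4.36243670e-01  5.12469394e-01  1.28199405e+00  1.46656359e-04
  1.34786025e+00 -2.28136472e+00]Traceback (most recent call last):
  File "<stdin>", line 3, in <module>
  File "h.py", line 17, in cloud
    P=np.stack([(u-cx)/f*d,(v-cy)/f*d,d],-1);T=ext(c);return P@T[:3,:3].T+T[:3,3]
                                               ~~~^^^
  File "h.py", line 14, in ext
    def ext(c): return c['extrinsics'] if 'extrinsics' in c else tool_T(c)@c['hand_eye']
                                                                 ~~~~~~^^^
  File "h.py", line 13, in tool_T
    T=np.eye(4);T[:3,:3]=R.from_euler('xyz',c['rot']).as_matrix();T[:3,3]=c['ee'];return T
                                            ~^^^^^^^
KeyError: 'rot'
```

View pics/w3.png

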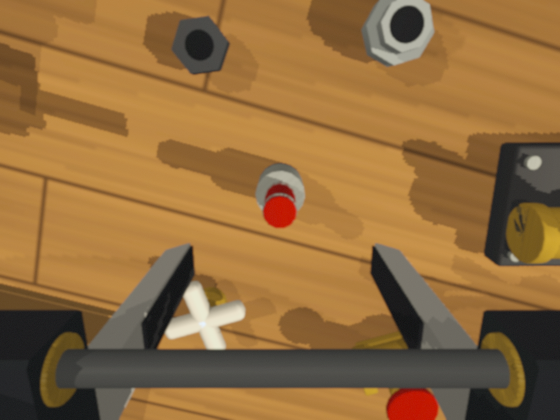

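The coupler's top disc is at about (280,211), well inside the open jaws. The neighbours are all lower than the fingertips will go.

```bash
python3 - <<'E'
from h import *
c=load('w3');m=redmask(c['img']).astype(np.uint8)
hsv=cv2.cvtColor(c['img'],cv2.COLOR_RGB2HSV)
v,u=np.nonzero((m>0)&(hsv[...,2]>190));k=(abs(u-280)<30)&(abs(v-211)<30);u,v=u[k],v[k];print(u.min(),u.max(),v.min(),v.max(),len(u))
uc=(u.min()+u.max()+0)/2;vc=(v.min()+v.max())/2
p=onz(c,uc,vc,.100);print(p,'r',np.linalg.norm(onz(c,u.max(),vc,.1)-p))
T=tool_T(c);print('delta',T[:3,:3].T@(p-T[:3,3]))
P=cloud(c);w=(hsv[...,1]<40)&(hsv[...,2]>180)&(P[...,2]<.06)&(P[...,2]>.015);q=P[w]
q=q[(q[:,0]>.6)];print('handle',q.mean(0),q.min(0),q.max(0))
E
```

```text
268 295 198 226 519
[ 0.58868453 -0.23606864  0.1       ] r 0.009989895098305493
delta [ 0.00252474 -0.00029252  0.10013202]
handle [ 0.73262629 -0.27463061  0.04253249] [ 0.70041403 -0.30774529  0.03632627] [ 0.76314598 -0.23906694  0.045262  ]
```

```bash
python3 -m creep '[[[0.03,0,1],0,1],[[0.03,0,1.8],0,1],[[0.03,0,2.3],0,1],[[0.03,0,2.46],0,1],[[0.03,0,2.46],0,1],[[0.03,0,2.46],0,0.2],[[0.03,0,2.46],0,0.2],[[0.03,0,2.46],0,0.2],[[0.03,0,2.46],0,0.2],[[0.03,0,2.46],0,0.2],[[0.03,0,2.46],0,0.2],[[0.03,0,2.46],0,0.2]]' 15
python3 -m creep '[[[0,0,0],0,0.0],[[0,0,0],0,0.0],[[0,0,0],0,0],[[0,0,0],0,0]]' 15
```

```text
time_s: 5.75
ee_pos: [0.5896, -0.2368, 0.0774]
eef_rot: [3.142, -0.0, -2.868]
force: [0.3, 0.2, -0.4]
grip_width: 0.0413
time_s: 6.15
ee_pos: [0.5896, -0.2368, 0.0774]
eef_rot: [-3.142, -0.0, -2.868]
force: [0.6, -1.1, -1.4]
grip_width: 0.0259
```

```bash
python3 -m creep '[[[0,0,-0.5],0,0],[[0,0,-1.4],0,0],[[0,0,-2.3],0,0],[[0,0,-3.26],0,0],[[-0.08,0.9,-3.26],0,0],[[-0.08,1.8,-3.26],0,0],[[-0.08,2.7,-3.26],0,0],[[-0.08,3.6,-3.26],0,0],[[-0.08,4.4,-3.26],0,0],[[-0.08,5,-3.26],0,0],[[-0.08,5.26,-3.26],0,0],[[-0.08,5.26,-3.26],0,0]]' 15
python3 - <<'E'
from h import *
o=telemetry.get_obs();print(o['ee_pos'],o['eef_rot'],o['time_s'],o['force'],o['grip_width'])
for n,b in(('scene',(90,240,220,370)),('side',(170,320,230,380)),('wrist',None)):
    c,o=snap(n,n+'4');im=c['img'][:,:,::-1]
    if b: im=cv2.resize(im[b[0]:b[1],b[2]:b[3]],None,fx=3.5,fy=3.5,interpolation=cv2.INTER_CUBIC);
    cv2.imwrite(f'pics/{n}4v.png',im)
a=cv2.imread('pics/scene4v.png');b=cv2.imread('pics/side4v.png');cv2.imwrite('pics/both4.png',cv2.resize(np.hstack([a,b]),(800,400)))
E
```

```text
time_s: 7.35
ee_pos: [0.5222, 0.0186, 0.2404]
eef_rot: [3.141, -0.0, -2.866]
force: [-0.4, -0.4, -2.7]
grip_width: 0.0254
[0.5221915  0.01857067 0.24043122] [ 3.14147464e+00 -1.39143168e-04 -2.86620887e+00] 7.35 [-0.39592433 -0.41533882 -2.68811401] 0.025447198645012367
```

View pics/both4.png

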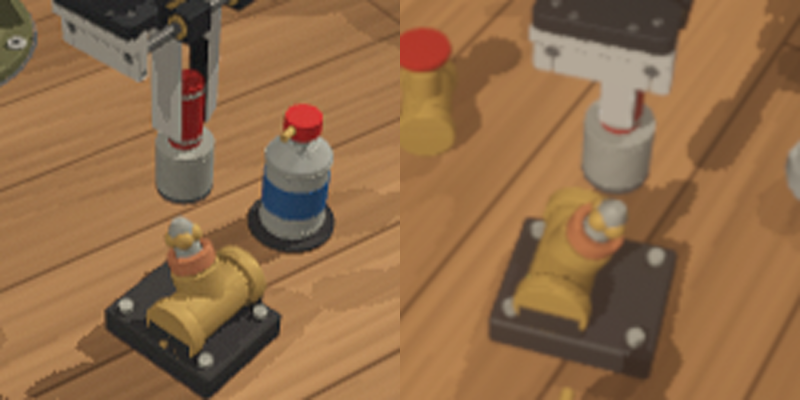

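View pics/wrist4v.png

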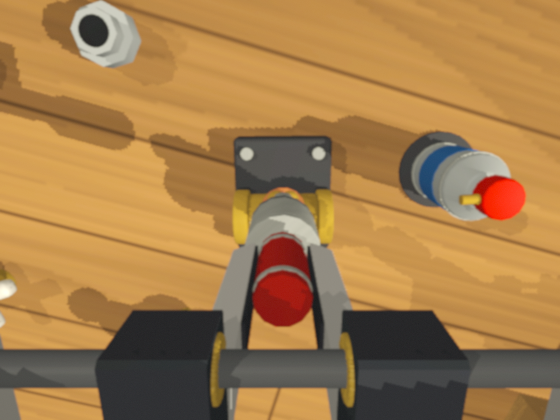

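The coupler hangs upright over the nipple, in line with it. Now I'll lower its mouth over the tip.

```bash
python3 -m creep '[[[0,-0.02,0.35],0,0],[[0,-0.02,0.6],0,0],[[0,-0.02,0.74],0,0],[[0,-0.02,0.82],0,0],[[0,-0.02,0.86],0,0],[[0,-0.02,0.86],0,0]]'
python3 - <<'E'
from h import *
for n,b in(('scene',(90,240,220,370)),('side',(170,320,230,380))):
    c,o=snap(n,n+'5');im=c['img'][:,:,::-1]
    cv2.imwrite(f'pics/{n}5v.png',cv2.resize(im[b[0]:b[1],b[2]:b[3]],(400,400),interpolation=cv2.INTER_CUBIC))
print(o['ee_pos'],o['force'],o['moment'])
cv2.imwrite('pics/both5.png',np.hstack([cv2.imread('pics/scene5v.png'),cv2.imread('pics/side5v.png')]))
E
```

```text
time_s: 8.1
ee_pos: [0.523, 0.0166, 0.1977]
eef_rot: [-3.142, 0.001, -2.868]
force: [-0.3, 0.2, -1.9]
grip_width: 0.0258
[0.522924   0.01660175 0.19783451] [-0.30983152 -0.00751025 -2.20861499] [ 1.47736096e-01 -1.10419776e-04  7.17748989e-02]
```

View pics/both5.png

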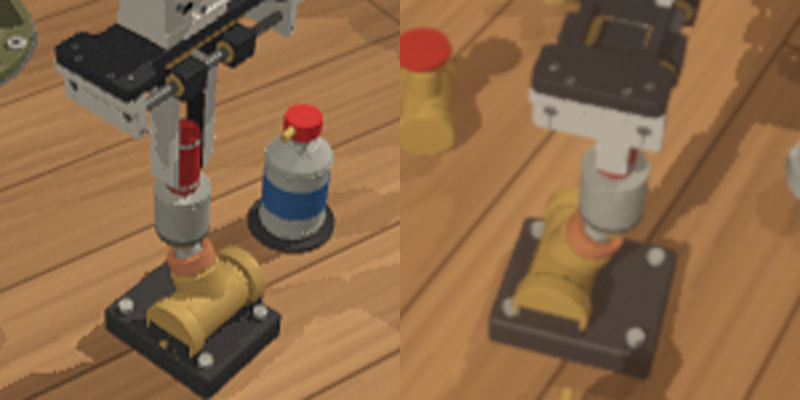

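```bash
python3 -m creep '[[[0.06,0,0],0,0],[[0.13,0,0.01],0,0],[[0.2,0,0.03],0,0],[[0.27,0,0.04],0,0],[[0.34,0,0.055],0,0],[[0.4,0,0.075],0,0],[[0.4,0,0.075],0,0]]' 8
python3 - <<'E'
from h import *
for n,b in(('scene',(90,240,220,370)),('side',(170,320,230,380))):
    c,o=snap(n,n+'6');im=c['img'][:,:,::-1]
    cv2.imwrite(f'pics/{n}6v.png',cv2.resize(im[b[0]:b[1],b[2]:b[3]],(400,400),interpolation=cv2.INTER_CUBIC))
print(o['ee_pos'],o['force'],o['moment'])
cv2.imwrite('pics/both6.png',np.hstack([cv2.imread('pics/scene6v.png'),cv2.imread('pics/side6v.png')]))
E
```

```text
time_s: 8.9
ee_pos: [0.5031, 0.0111, 0.1936]
eef_rot: [3.142, -0.0, -2.868]
force: [0.9, 1.5, -1.4]
grip_width: 0.0259
[0.50324623 0.01115534 0.19363909] [-0.0447103  -0.08750968 -1.35588197] [ 0.31964652 -0.04431016  0.04034324]
```

View pics/both6.png

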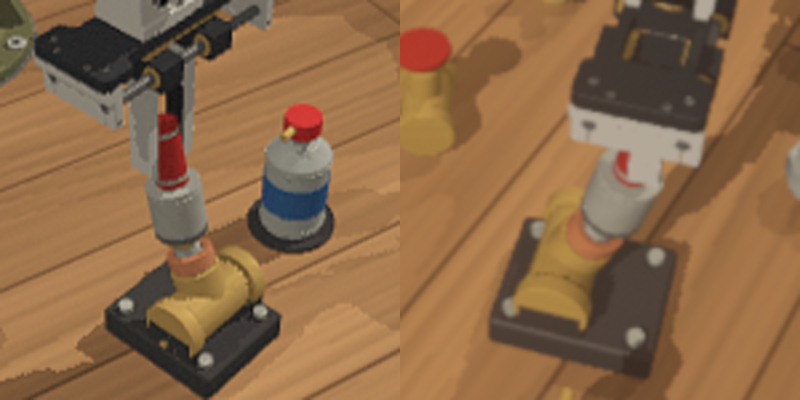

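The coupler is pivoting on the nipple and is now tilted about 15°. I'll continue to the full 25°.

```bash
python3 -m creep '[[[0.07,0.01,0.02],0,0],[[0.14,0.01,0.05],0,0],[[0.2,0.01,0.08],0,0],[[0.25,0.01,0.1],0,0],[[0.26,0.01,0.1],0,0]]' 8
python3 - <<'E'
from h import *
for n,b in(('scene',(90,240,220,370)),('side',(170,320,230,380))):
    c,o=snap(n,n+'7');im=c['img'][:,:,::-1]
    cv2.imwrite(f'pics/{n}7v.png',cv2.resize(im[b[0]:b[1],b[2]:b[3]],(400,400),interpolation=cv2.INTER_CUBIC))
c,o=snap('wrist','wrist7')
print(o['ee_pos'],o['force'],o['moment'])
cv2.imwrite('pics/both7.png',np.hstack([cv2.imread('pics/scene7v.png'),cv2.imread('pics/side7v.png')]))
E
```

```text
time_s: 9.5
ee_pos: [0.4905, 0.008, 0.1886]
eef_rot: [-3.142, -0.0, -2.868]
force: [0.5, 0.6, -0.5]
grip_width: 0.0257
[0.49070868 0.00809152 0.18871095] [-1.48873954 -0.11381916  0.25777309] [ 0.06110377 -0.02519444 -0.04529973]
```

View pics/both7.png

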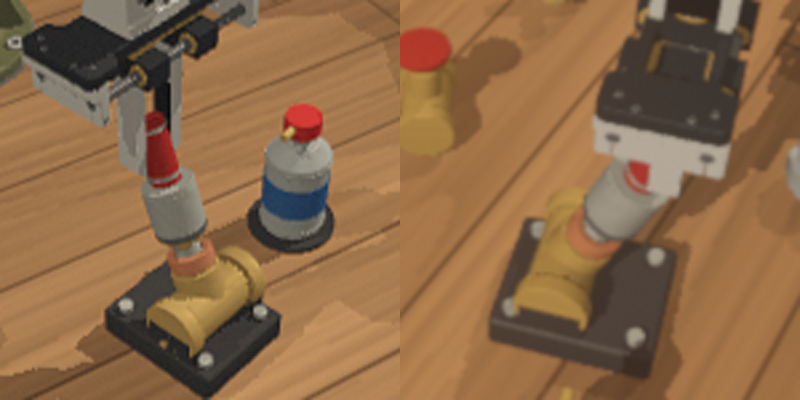

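View pics/wrist7.png

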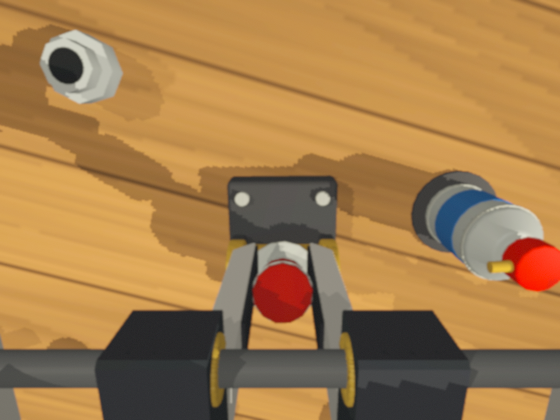

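The coupler now lines up with the nipple. I'll firm the grip and push along the nipple axis (tool x −0.4226, z +0.9063).

```bash
python3 -m creep '[[[0,0.01,0],0,0],[[0,0.01,0],0,0],[[0,0.01,0],0,0],[[-0.02,0.01,0.04],0,0],[[-0.04,0.01,0.09],0,0],[[-0.05,0.01,0.11],0,0],[[-0.05,0.01,0.11],0,0]]' 50
python3 -m creep '[[[-0.01,0,0.03],0,0],[[-0.025,0,0.05],0,0],[[-0.04,0,0.08],0,0],[[-0.04,0,0.08],0,0]]' 50
```

```text
time_s: 10.35
ee_pos: [0.4929, 0.0093, 0.1827]
eef_rot: [3.141, -0.001, -2.868]
force: [0.4, -1.7, -3.4]
grip_width: 0.0257
time_s: 10.75
ee_pos: [0.4949, 0.0099, 0.1784]
eef_rot: [3.141, -0.001, -2.868]
force: [1.9, -1.5, -9.0]
grip_width: 0.0253
```

```bash
python3 -m creep '[[[-0.02,0,0.04],0,0],[[-0.04,0,0.08],0,0],[[-0.055,0,0.12],0,0],[[-0.068,0,0.145],0,0],[[-0.068,0,0.145],0,0]]' 50
python3 - <<'E'
from h import *
for n,b in(('scene',(90,240,220,370)),('side',(170,320,230,380))):
    c,o=snap(n,n+'8');im=c['img'][:,:,::-1]
    cv2.imwrite(f'pics/{n}8v.png',cv2.resize(im[b[0]:b[1],b[2]:b[3]],(400,400),interpolation=cv2.INTER_CUBIC))
print(o['ee_pos'],o['force'],o['moment'])
cv2.imwrite('pics/both8.png',np.hstack([cv2.imread('pics/scene8v.png'),cv2.imread('pics/side8v.png')]))
E
```

```text
time_s: 11.25
ee_pos: [0.4983, 0.0109, 0.1721]
eef_rot: [3.141, 0.0, -2.868]
force: [-3.8, -1.0, -0.5]
grip_width: 0.0255
[0.49832623 0.01090178 0.17215885] [-2.40859746 -1.60025957 -0.01319252] [-0.02801481  0.75406167  0.02117576]
```

View pics/both8.png

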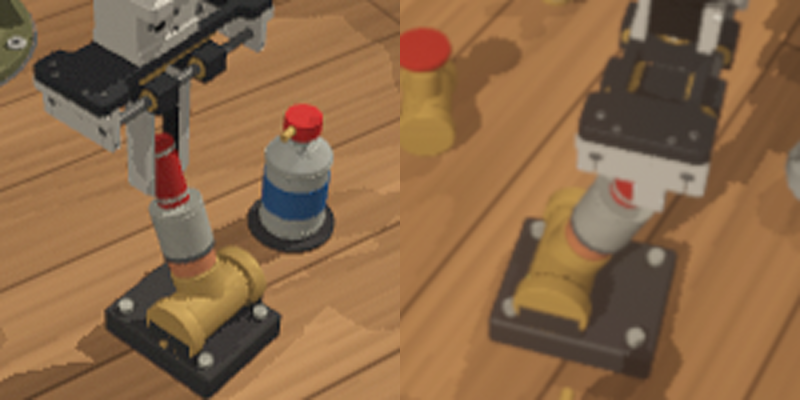

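It has snapped on, with the rim at the copper sleeve. Now I'll press the sleeve in.

```bash
python3 -m creep '[[[-0.015,0,0.03],0,0],[[-0.03,0,0.06],0,0],[[-0.042,0,0.09],0,0],[[-0.042,0,0.09],0,0]]' 60
python3 -m creep '[[[-0.01,0,0.02],0,0],[[-0.017,0,0.036],0,0],[[-0.017,0,0.036],0,0]]' 60
python3 -m creep '[[[-0.01,0,0.02],0,0],[[-0.017,0,0.036],0,0],[[-0.017,0,0.036],0,0]]' 60
```

```text
time_s: 11.75
ee_pos: [0.5004, 0.0114, 0.1674]
eef_rot: [3.142, 0.0, -2.868]
force: [-4.8, 0.5, 3.3]
grip_width: 0.0252
time_s: 12.05
ee_pos: [0.5012, 0.0116, 0.1657]
eef_rot: [-3.142, 0.0, -2.868]
force: [-5.4, -0.2, 4.5]
grip_width: 0.0252
time_s: 12.35
ee_pos: [0.5019, 0.0117, 0.1644]
eef_rot: [-3.141, -0.0, -2.868]
force: [-8.9, -0.7, 8.1]
grip_width: 0.0254
```

```bash
python3 -m creep '[[[0.02,0,0.0],0,0],[[0.02,0,0],0,0],[[0.02,0,0],0,0]]' 60
python3 - <<'E'
from h import *
for n,b in(('scene',(125,225,240,340)),('side',(200,300,265,365))):
    c,o=snap(n,n+'9');im=c['img'][:,:,::-1]
    cv2.imwrite(f'pics/{n}9v.png',cv2.resize(im[b[0]:b[1],b[2]:b[3]],(400,400),interpolation=cv2.INTER_CUBIC))
print(o['ee_pos'],o['force'],o['moment'])
cv2.imwrite('pics/both9.png',np.hstack([cv2.imread('pics/scene9v.png'),cv2.imread('pics/side9v.png')]))
E
```

```text
time_s: 12.65
ee_pos: [0.5013, 0.0116, 0.1643]
eef_rot: [-3.141, 0.001, -2.868]
force: [-4.3, -0.2, 6.2]
grip_width: 0.0252
[0.50133699 0.01158805 0.16433444] [-3.92075804 -0.66895558  5.37544925] [0.15175688 0.70698822 0.08731149]
```

View pics/both9.png

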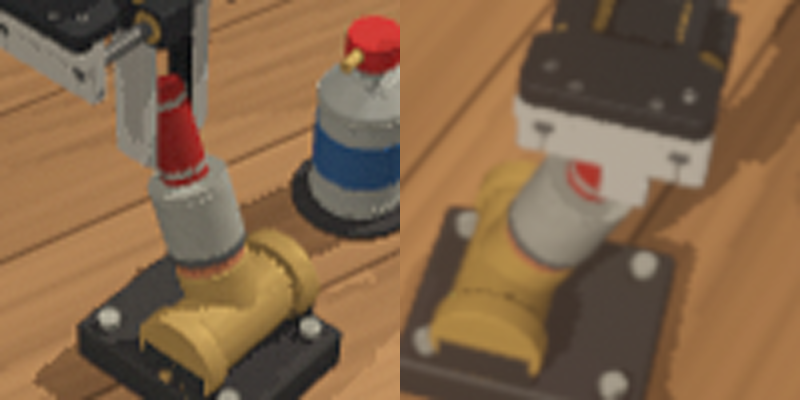

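```bash
python3 -m creep '[[[-0.005,0,0.014],0,0],[[-0.008,0,0.02],0,0],[[-0.008,0,0.02],0,0],[[-0.008,0,0.02],0,0]]' 60
python3 -m creep '[[[-0.005,0,0.01],0,0],[[-0.005,0,0.01],0,0],[[-0.005,0,0.01],0,0]]' 60
```

```text
time_s: 13.15
ee_pos: [0.5016, 0.0116, 0.164]
eef_rot: [-3.141, 0.001, -2.868]
force: [-9.4, -0.8, 14.6]
grip_width: 0.0248
time_s: 13.45
ee_pos: [0.5017, 0.0116, 0.1639]
eef_rot: [-3.141, 0.001, -2.868]
force: [-13.8, -1.2, 20.2]
grip_width: 0.0254
```

The force rises with almost no motion now, so the sleeve seems to be at its stop. I'll check that against the picture by projecting the predicted coupler end for different depths.

```bash
python3 - <<'E'
from h import *
b=np.array([.5355,.0215,.086]);a=np.radians(-164.4);t=np.radians(25);ax=np.r_[np.sin(t)*np.cos(a),np.sin(t)*np.sin(a),np.cos(t)]
def proj(c,p):
    f,cx,cy=K(c);T=np.linalg.inv(ext(c));q=T[:3,:3]@p+T[:3,3];return np.array([q[0]/q[2]*f+cx,q[1]/q[2]*f+cy])
for n in('scene','side','wrist'):
    c,o=snap(n,n+'10');c=load(n+'10')
    im=cv2.resize(c['img'][:,:,::-1],None,fx=4,fy=4,interpolation=cv2.INTER_CUBIC)
    for s,col in((6,(0,255,0)),(10,(255,0,0))):
        for L in(0,46,100):
            p=proj(c,b+ax*(s+L)/1000);print(n,s,L,p.round(1));q=tuple(int(x) for x in (p*4+2));cv2.circle(im,q,3,col,-1)
    # skirt foot ring at s=6 and s=10
        e1=np.cross(ax,[0,1,0]);e1/=np.linalg.norm(e1);e2=np.cross(ax,e1)
        pts=np.array([proj(c,b+ax*s/1000+.022*(e1*np.cos(w)+e2*np.sin(w))) for w in np.linspace(0,6.28,40)])*4+2
        cv2.polylines(im,[pts.astype(np.int32)],True,col,1)
    p=(proj(c,b+ax*.05)*4).astype(int);x0=max(0,p[0]-200);y0=max(0,p[1]-250)
    cv2.imwrite(f'pics/{n}10o.png',im[y0:y0+450,x0:x0+400])
cv2.imwrite('pics/both10.png',np.hstack([cv2.imread('pics/scene10o.png'),cv2.imread('pics/side10o.png')]))
print(o['ee_pos'],o['force'],o['time_s'])
E
```

```text
scene 6 0 [291.5 186.9]
scene 6 46 [285.  168.7]
scene 6 100 [276.9 146.1]
scene 10 0 [290.9 185.4]
scene 10 46 [284.4 167.1]
scene 10 100 [276.3 144.3]
side 6 0 [301.6 257.5]
side 6 46 [313.6 245.6]
side 6 100 [329.1 230.2]
side 10 0 [302.6 256.5]
side 10 46 [314.7 244.6]
side 10 100 [330.4 229. ]
wrist 6 0 [282.5 271.9]
wrist 6 46 [282.7 273.6]
wrist 6 100 [282.9 276.9]
wrist 10 0 [282.5 272. ]
wrist 10 46 [282.7 273.8]
wrist 10 100 [283.  277.2]
[0.50174147 0.01163257 0.16394143] [-13.95051918  -1.53447382  19.13750758] 13.55
```

View pics/both10.png

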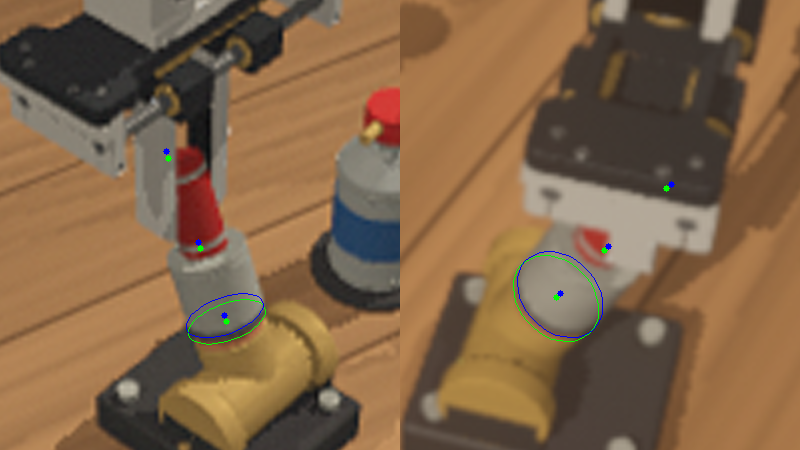

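View pics/wrist10o.png

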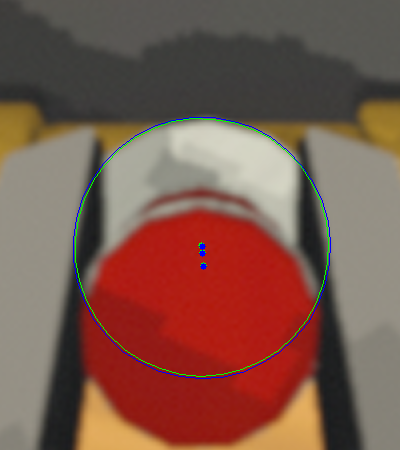

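The overlay shows the coupler leaning less than predicted: its red end is about 7 mm short of the 25° line. I'll measure the tilt directly from the depth.

```bash
cat > tilt.py <<'E'
from h import *
import sys
def tilt(tag):
    c=load(tag);P=cloud(c);m=redmask(c['img'])
    if 'extrinsics' in c: return
    m[:, :240]=0;m[:,325:]=0;m=cv2.erode(m.astype(np.uint8),np.ones((3,3)))>0
    T=tool_T(c);q=(P[m]-T[:3,3])@T[:3,:3]   # tool coords
    for it in range(6):
        ctr=q.mean(0);n=np.linalg.svd(q-ctr)[2][2];n*=-np.sign(n[2]);r=abs((q-ctr)@n);q=q[r<max(.0012,np.percentile(r,85))] if it<4 else q
    print(tag,'disc ctr tool mm',(ctr*1000).round(1),'mid',((q.max(0)+q.min(0))*500).round(1),'normal',n.round(3),'tilt x',np.degrees(np.arctan2(n[0],-n[2])).round(1),'y',np.degrees(np.arctan2(n[1],-n[2])).round(1),'rms mm',(1000*((q-ctr)@n).std()).round(2),len(q))
for t in sys.argv[1:]: tilt(t)
E
python3 tilt.py w3 wrist4 wrist7 wrist10
```

```text
w3 disc ctr tool mm [  4.3  -2.1 104. ] mid [ 36.4  -2.1 -11.7] normal [ 0.033 -0.999 -0.004] tilt x 83.4 y -89.8 rms mm 2.49 369
wrist4 disc ctr tool mm [  5.1   0.2 -15.6] mid [ 35.    0.1 -69.8] normal [-0.011 -1.    -0.005] tilt x -65.6 y -89.7 rms mm 2.83 1661
wrist7 disc ctr tool mm [  3.1   0.1 -20.1] mid [  3.1   0.  -19.9] normal [ 0.355  0.001 -0.935] tilt x 20.8 y 0.1 rms mm 0.54 1865
wrist10 disc ctr tool mm [  3.1   0.  -20.2] mid [  3.1   0.  -20.3] normal [ 0.358 -0.013 -0.934] tilt x 21.0 y -0.8 rms mm 0.55 1901
```

The end face gives a tilt of 21°, about 4° short of square, and the coupler sits a few mm off-centre in the pads. I'll ease off 2 mm, loosen the grip a little and swing the TCP across the axis to pivot the coupler square.

```bash
python3 -m creep '[[[0.02,0,-0.04],0,0],[[0.02,0,-0.04],0,0],[[0.05,0,-0.026],0,0],[[0.08,0,-0.012],0,0],[[0.11,0,0.002],0,0],[[0.13,0,0.01],0,0],[[0.13,0,0.01],0,0]]' 18
python3 - <<'E'
from h import *
c,o=snap('wrist','wrist11');print(o['ee_pos'],o['force'],o['time_s'],o['grip_width'])
E
python3 tilt.py wrist11
```

```text
time_s: 14.3
ee_pos: [0.4959, 0.01, 0.1624]
eef_rot: [-3.141, 0.002, -2.868]
force: [0.5, 1.2, 6.0]
grip_width: 0.0257
[0.4959481  0.00998246 0.16235997] [0.46207939 1.18853452 6.02658674] 14.3 0.025712811127563934
wrist11 disc ctr tool mm [  5.2  -0.  -21.6] mid [ 40.3   0.  -88.2] normal [-0.871  0.084 -0.484] tilt x -60.9 y 9.9 rms mm 2.65 1238
```

```bash
cat > tilt.py <<'E'
from h import *
import sys
def tilt(tag):
    c=load(tag);P=cloud(c);m=redmask(c['img']).astype(np.uint8);m[:, :235]=0;m[:,330:]=0
    n_,l,s,_=cv2.connectedComponentsWithStats(m);i=1+np.argmax(s[1:,4]);m=cv2.erode((l==i).astype(np.uint8),np.ones((5,5)))>0
    T=tool_T(c);q=(P[m]-T[:3,3])@T[:3,:3];q=q[(abs(q[:,0])<.03)&(q[:,2]<0)&(q[:,2]>-.04)]
    rng=np.random.default_rng(0);best=None
    for _ in range(400):
        a=q[rng.choice(len(q),3,replace=False)];n=np.cross(a[1]-a[0],a[2]-a[0]);L=np.linalg.norm(n)
        if L<3e-5: continue
        n/=L; k=abs((q-a[0])@n)<.0008
        if best is None or k.sum()>best.sum(): best=k
    g=q[best];ctr=g.mean(0);n=np.linalg.svd(g-ctr)[2][2];n*=-np.sign(n[2])
    print(tag,'ctr',(ctr*1000).round(1),'tilt x',np.degrees(np.arctan2(n[0],-n[2])).round(1),'y',np.degrees(np.arctan2(n[1],-n[2])).round(1),len(g),len(q))
for t in sys.argv[1:]: tilt(t)
E
python3 tilt.py wrist4 wrist7 wrist10 wrist11
python3 -c "
import cv2;a=cv2.imread('pics/wrist11.png');cv2.imwrite('pics/w11z.png',cv2.resize(a[180:350,190:380],None,fx=3.5,fy=3.5))"
```

```text
wrist4 ctr [  1.3   0.2 -21.4] tilt x 0.5 y 0.6 1658 1999
wrist7 ctr [  3.3   0.1 -20. ] tilt x 21.4 y 0.4 1649 2106
wrist10 ctr [  3.2   0.1 -20.2] tilt x 21.0 y -1.1 1684 2137
wrist11 ctr [  4.8  -0.  -20.8] tilt x 24.8 y -0.5 1692 2146
```

View pics/w11z.png

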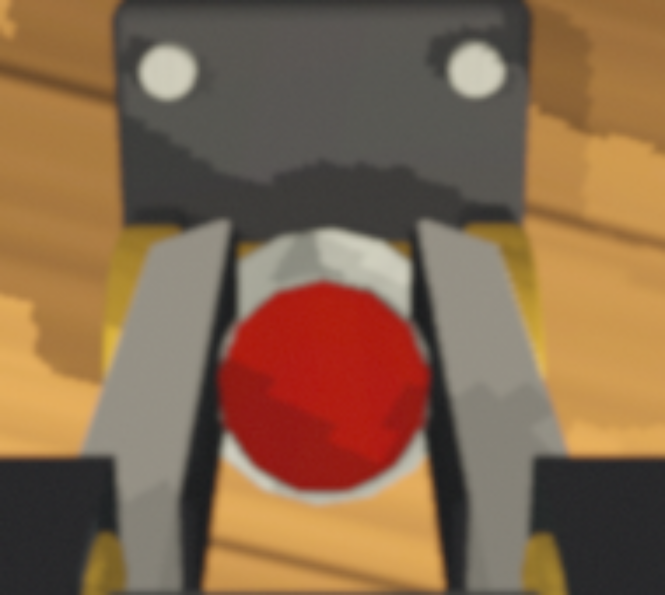

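The tilt now reads 24.8° (an upright coupler read 0.5°), so it is square to the nipple. I'll re-grip firmly and press along the axis.

```bash
python3 -m creep '[[[0,0,0],0,0],[[0,0,0],0,0],[[-0.008,0,0.018],0,0],[[-0.017,0,0.036],0,0],[[-0.017,0,0.036],0,0]]' 60
python3 -m creep '[[[-0.008,0,0.018],0,0],[[-0.008,0,0.018],0,0],[[-0.008,0,0.018],0,0]]' 60
```

```text
time_s: 14.85
ee_pos: [0.4969, 0.0103, 0.1606]
eef_rot: [-3.141, 0.002, -2.868]
force: [-0.3, 0.7, 6.4]
grip_width: 0.025
time_s: 15.15
ee_pos: [0.4972, 0.0104, 0.16]
eef_rot: [-3.141, 0.002, -2.868]
force: [-2.9, 0.6, 9.5]
grip_width: 0.0252
```

```bash
python3 -m creep '[[[-0.008,0,0.018],0,0],[[-0.008,0,0.018],0,0],[[-0.008,0,0.018],0,0]]' 60
python3 - <<'E'
from h import *
for n,b in(('scene',(125,225,240,340)),('side',(200,300,265,365))):
    c,o=snap(n,n+'12');im=c['img'][:,:,::-1]
    cv2.imwrite(f'pics/{n}12v.png',cv2.resize(im[b[0]:b[1],b[2]:b[3]],(400,400),interpolation=cv2.INTER_CUBIC))
c,o=snap('wrist','wrist12');print(o['ee_pos'],o['force'],o['time_s'],o['grip_width'])
cv2.imwrite('pics/both12.png',np.hstack([cv2.imread('pics/scene12v.png'),cv2.imread('pics/side12v.png')]))
E
python3 tilt.py wrist12
```

```text
time_s: 15.45
ee_pos: [0.4975, 0.0104, 0.1599]
eef_rot: [-3.141, 0.002, -2.868]
force: [-8.6, 0.2, 20.3]
grip_width: 0.0252
[0.49750043 0.01038086 0.1599145 ] [-9.07557569 -0.89619985 19.59226469] 15.55 0.025364475187607184
wrist12 ctr [  4.9  -0.1 -20.7] tilt x 24.8 y -0.6 1714 2166
```

View pics/both12.png

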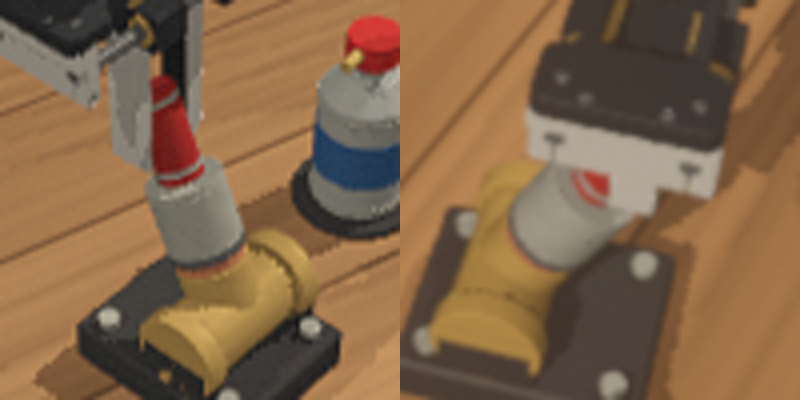

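```bash
python3 -m creep '[[[0.005,0,-0.012],0,0],[[0.005,0,-0.012],0,0],[[0.005,0,-0.012],0,0],[[0.005,0,-0.012],0,0],[[0.005,0,-0.012],0,0],[[0.005,0,-0.012],0,0],[[0.005,0,-0.012],0,0],[[0.005,0,-0.012],0,0],[[0.005,0,-0.012],0,0],[[0.005,0,-0.012],0,0],[[0.005,0,-0.012],0,0],[[0.005,0,-0.012],0,0]]' 60
python3 - <<'E'
from h import *
c,o=snap('wrist','wrist13');print(o['ee_pos'],o['force'],o['time_s'],o['grip_width'])
c,o=snap('scene','scene13')
E
python3 tilt.py wrist13
```

```text
time_s: 16.8
ee_pos: [0.4973, 0.0104, 0.1599]
eef_rot: [-3.141, 0.002, -2.868]
force: [-4.5, 0.6, 12.8]
grip_width: 0.0253
[0.49731316 0.01036225 0.15994293] [-4.47294976  0.61355198 12.75645078] 16.8 0.025308630515942773
wrist13 ctr [  4.8   0.  -20.7] tilt x 24.2 y -0.8 1688 2156
```

View pics/scene13.png

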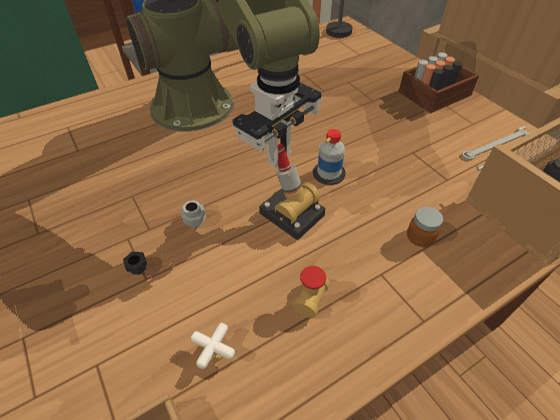

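The coupler is seated at (288,180), the other fittings haven't moved, and the cap is up at (333,135). The push is steady, so I'm handing in.

```bash
python3 -c "
from station import ctrl;print(ctrl.hand_in())"
```

```text
the job is handed in; nothing more can be done
None
```

The job is handed in at about 17 s on the robot's clock. The nozzle cap was pressed to its stop and sprang back up. The coupler is snapped onto the nipple, still gripped, and holding the sprung sleeve down.

- **Cap:** I pressed until the force rose to about 28 N with almost no further motion. Afterwards the camera read the cap top at the same height as before.
- **Coupler:** It was gripped at 15 N and hung upright. I hooked it over the tip and pivoted it in the pads, because the tool itself cannot tilt. The tool force then showed the latch balls pulling it on.
- **Squareness (one mend):** My first press, with the coupler tilted 21°, was about 4° short of square. I eased off 2 mm, pivoted the coupler across the axis and pressed again. The last tilt reading was 24.2°, with 24.8° in the two before it; the target is 25°, and an upright coupler read 0.5°.
- **Sleeve:** It is pressed to its stop, judged by 1 mm of extra push giving hardly any motion and about 11 N more force. I then eased the push to about 13 N upward on the tool and held it steady for 1.2 s with a 60 N grip. My geometry puts the mouth 4 to 5 mm from the nipple foot against the nominal 6 mm. That is within calibration error, but I did not measure the sleeve depth directly.
- **Other fittings:** In the last scene picture they all appear where they started.

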